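# Swap the driver modules under the lips of a control unit and close it up

### The arm

A 6-joint arm with a two-finger parallel gripper is mounted at the origin on the work surface. World frame = base frame: x ahead of the robot, y to its left, z up, the work surface at z = 0. Lengths are in mm, angles in rad, forces in N, time in s.
With the tool pointing down it reaches from about 350 to 975 mm from the base axis. Payload 7.1 kg.
Tool frame: the origin (TCP) lies on the front face of the gripper's body, between the roots of the fingers; the fingertips stand 80 mm ahead of it and the grasp point (between the pads) lies 61 mm ahead of it (env.tips_ahead is the distance from the TCP to the fingertips, in mm); z points along the fingers, y is the line along which they close (so a half turn about z gives the same grasp; the last joint's range is limited). The gripper opens to 88 mm and grips with 3 to 60 N. Pads are 20 mm wide; open, the fingers measure 115 mm over their backs; the gripper's body (75 mm by 178 mm) begins 61 mm behind the grasp point.
Start: joints at [1.285, 0.423, 1.63, -0, 1.089, -0.019], TCP at [164.747, 602.88, 302.675] pointing down, gripper open.
Joint ranges: [-3, 3], [-0.9, 2.11], [0.09, 2.58], [-1.31, 4.45], [0.11, 2.69], [-2.54, 2.54]. Speed limits (rad/s): [2.39, 2.39, 3.01, 3.14, 3.14, 3.14].

### API

Orientations are given as a unit quaternion [x, y, z, w].
In Python, from station import env, set_gripper, viewer, workorder gives the robot as it stands. Calls block until the motion is done:
- env.reach(position, orientation): joint-space move of the TCP to a pose.
- env.move_l(position, rot=None, rate=150, f_stop=None): straight line of the TCP; rot=None keeps the orientation; rate is the mean speed in mm/s. With f_stop (N) it stops when the force on the tool has changed by that much, and returns True; else False.
- env.move_joints(angles): joint-space move.
- set_gripper(opening): finger opening in mm; the grip force is fixed at half the most; returns when the fingers have stopped.
- env.hold(seconds).
- env.ik(position, orientation): joint angles nearest the present ones, or None.
- env.read_state(): the state.
- viewer.camera(name): name is "scene" or "side" or "wrist"; returns the picture (480x640x3 uint8, blue, green, red); there is no depth.
- viewer.camera_params(name): a dict with "fx", "fy", "cx", "cy" (pixels), "pose" (4x4, takes a point from camera to world coordinates); the wrist camera has in their place "tool_from_camera" (4x4, takes a point from camera to tool coordinates, whose origin is the TCP and whose axes are the flange's). Camera axes: x right, y up, looking along -z (the intrinsics and any distortion apply to the point x, -y, -z); pixel columns grow to the right and rows downward; lengths in mm; the calibration is good to about 2 mm. A picture is of the moment at which its call begins: read the wrist's pose just before it. camera_params takes no time and is no camera call.
A pose or a line that the arm cannot do raises env.IKError and nothing moves.
- workorder.sign_off(): hands the job in; it is judged then, once.
The state is a dict: "time_s": time; "qpos": joint angles; "dq": joint speeds; "tau": joint torques, N m; "tool_pos": TCP position; "orientation": TCP orientation; "force": force on the tool from outside, world axes, zero at the start; "wrist_torque": the same for the moment, N m; "width": finger opening in mm; "grip_force": force on a finger pad.
Only numpy, scipy, OpenCV 4.12 (cv2) and the standard library are available. Lean on these libraries where they do the work, as an engineer would, in place of code of your own. Each camera call takes 0.05 s, during which the arm holds its last target. There are 200 camera calls.

### The job

Refit the control unit: lift off its loose cover and stand it upright in the middle of the rubber mat, then draw every old driver module out from under the lips of its lane and stand it upright in the steel tray. Fit every new driver module lying on the bench: set it upright on the open front part of the base plate and slide its foot under the lips of a free lane, fully home against the back stop (one per lane, any lane). With all old ones in the tray and all new ones home, put the cover back squarely over the lanes with its rim flat on the base plate; leave everything else on the bench where it is.

Things in the scene. Friction and masses are not known exactly. Their poses are not given: they have to be found in the camera images.
- unit: Control unit: a fixed aluminium base plate 160 (x) x 224 (y) x 8 mm lying on the bench; origin at the centre of its underside. x points from its open front (roughly facing the robot) to the back stop; z up. Three straight lanes run along x, centre lines at y = -60, 0, +60 mm, from mouths at x = +5 to the stop's face at x = +55 mm (stop 8 mm thick, top at z = 30). Before the mouths the plate is bare.
- lane1 (a point): Middle of a lane's mouth, on its floor, at x = +5, y = -60, z = +8 mm of the unit; x points into the lane. 52 mm wide between walls (8 mm thick), 50 mm deep; a lip overhangs by 13 mm on both sides, leaving a 26 mm slot open above. Lips: underside 14 mm, top 19 mm above the floor.
- lane2 (a point): As lane1, for the lane at y = 0 of the unit.
- lane3 (a point): As lane1, for the lane at y = +60 mm of the unit.
- cover_seat (a point): Where the centre of the cover's rim belongs: on the plate's top, at x = +34, y = 0, z = +8 mm of the unit, axes as the unit. The fitted cover's rim stands on the plate around the lanes, with about 13 mm to spare before the mouths and behind the stop and 10 mm at each side. The cover fits either way round; it does not go down over a module that sticks out.
- cover_grip (a point): Centre of the handle of the cover, a loose grey sheet box open below, 92 (x) x 216 (y) x 94 mm tall, walls 4 mm, about 0.35 kg. The black bar handle, 14 (x) x 90 (y) x 12 mm, stands over the middle of the top on two posts 80 mm apart. This point is 124 mm above the cover's lower rim and 30 mm above the box's top. x, y along the cover, z up.
- cover: The same cover; origin at the centre of its lower rim, axes as for its handle.
- mat: The rubber mat, fixed on the bench, 140 (x) x 250 (y) x 4 mm; origin at the centre of its underside. The cover, with its long side along the mat's long side, has room to spare on it.
- screwdriver_mid (a point): Bystander: middle of a screwdriver, 190 mm long, lying on the bench.
- solder: Bystander: a solder spool, 44 mm across, 36 mm tall; origin under its centre.
- torch: Bystander: a black torch standing on end, 34 mm across, 125 mm tall; origin under its centre.
- flux: Bystander: a bottle, 48 mm across, 130 mm tall; origin under its centre.
- pens: Bystander: a steel pen cup, 70 mm across, 100 mm tall; origin under its centre.
- pliers: Bystander: yellow-handled pliers lying flat, 160 mm long.
- driver1_grip (a point): Centre of the upright black case of a new driver module (two or three alike): case 34 (x) x 12 (y) x 70 mm tall, the part to grip, on the middle of a steel foot 46 (x) x 44 (y) x 10 mm; 0.12 kg. The point is 45 mm above the foot's underside; z up, x along the lane when fitted (either end first). Home, it is 27 mm beyond the lane's mouth, 45 mm above its floor; fingers gripping at this height clear the lips.
- driver2_grip (a point): As driver1_grip, for another module (None if absent).
- driver3_grip (a point): As driver1_grip, for another module (None if absent).
- tray: Shallow steel tray, fixed on the bench, 80 (x) x 240 (y) x 25 mm tall outside, walls and floor 4 mm thick; origin at the centre of its underside. Three modules stand in it side by side along y, their x along the tray's x.
- old1_grip (a point): As driver1_grip, for an old module (two or three, each standing home in a lane under the cover at the start): same foot and same heights, but the black case is narrower and thicker, 24 (x) x 16 (y) x 70 mm tall, with ribs round it. 0.12 kg.
- old2_grip (a point): As old1_grip, for another old module (None if absent).
- old3_grip (a point): As old1_grip, for another old module (None if absent).
Mind the look-alikes: they are no part of the job. What is shaped like the part that bears driver1_grip but orange or yellow is not meant. What is shaped like the part that bears driver3_grip but turquoise is not meant.

How it is judged (in metres and radians):
On the way, in this order (a step that is already met when the one before it is completed fails the run):
1. the cover stands upright in the middle of the rubber mat, released (horizontal distance between cover_grip and mat below 0.05 m and height (world z) of cover_grip between 0.122 and 0.134 m and angle between cover_grip's own z axis and vertical below 0.08 rad and contact force between cover and the fingers below 0.1 N), for 0.2 s.
2. every old module present stands in the tray and every new one is home in a lane, with the cover still off (x of old1_grip in the frame of tray between -0.03 and 0.03 m and y of old1_grip in the frame of tray between -0.105 and 0.105 m and z of old1_grip in the frame of tray between 0.043 and 0.055 m and angle between each of old1_grip, old2_grip, old3_grip's own z axis and vertical below 0.15 rad and x of old2_grip in the frame of tray between -0.03 and 0.03 m and y of old2_grip in the frame of tray between -0.105 and 0.105 m and z of old2_grip in the frame of tray between 0.043 and 0.055 m and x of old3_grip in the frame of tray between -0.03 and 0.03 m and y of old3_grip in the frame of tray between -0.105 and 0.105 m and z of old3_grip in the frame of tray between 0.043 and 0.055 m and x of driver1_grip in the frame of unit between 0.027 and 0.036 m and z of driver1_grip in the frame of unit between 0.049 and 0.057 m and angle between each of driver1_grip, driver2_grip, driver3_grip's own z axis and vertical below 0.1 rad and (y of driver1_grip in the frame of unit between -0.067 and -0.053 m or y of driver1_grip in the frame of unit between -0.007 and 0.007 m or y of driver1_grip in the frame of unit between 0.053 and 0.067 m) and x of driver2_grip in the frame of unit between 0.027 and 0.036 m and z of driver2_grip in the frame of unit between 0.049 and 0.057 m and (y of driver2_grip in the frame of unit between -0.067 and -0.053 m or y of driver2_grip in the frame of unit between -0.007 and 0.007 m or y of driver2_grip in the frame of unit between 0.053 and 0.067 m) and x of driver3_grip in the frame of unit between 0.027 and 0.036 m and z of driver3_grip in the frame of unit between 0.049 and 0.057 m and (y of driver3_grip in the frame of unit between -0.067 and -0.053 m or y of driver3_grip in the frame of unit between -0.007 and 0.007 m or y of driver3_grip in the frame of unit between 0.053 and 0.067 m) and horizontal distance between cover_grip and unit above 0.15 m and contact force between anything else and the fingers below 0.1 N), for 0.2 s.
At the end, for the whole second after the job is handed in: Every old module present stands upright in the tray; every new driver module present stands upright in a lane with its foot within 5 mm of the back stop; the cover stands flat on the base plate over the lanes, within 12 mm along and 11 mm across and 0.15 rad of its fitted place, released (x of old1_grip in the frame of tray between -0.03 and 0.03 m and y of old1_grip in the frame of tray between -0.105 and 0.105 m and z of old1_grip in the frame of tray between 0.043 and 0.055 m and angle between each of old1_grip, old2_grip, old3_grip's own z axis and vertical below 0.15 rad and x of old2_grip in the frame of tray between -0.03 and 0.03 m and y of old2_grip in the frame of tray between -0.105 and 0.105 m and z of old2_grip in the frame of tray between 0.043 and 0.055 m and x of old3_grip in the frame of tray between -0.03 and 0.03 m and y of old3_grip in the frame of tray between -0.105 and 0.105 m and z of old3_grip in the frame of tray between 0.043 and 0.055 m and x of driver1_grip in the frame of unit between 0.027 and 0.036 m and z of driver1_grip in the frame of unit between 0.049 and 0.057 m and angle between each of driver1_grip, driver2_grip, driver3_grip's own z axis and vertical below 0.1 rad and (y of driver1_grip in the frame of unit between -0.067 and -0.053 m or y of driver1_grip in the frame of unit between -0.007 and 0.007 m or y of driver1_grip in the frame of unit between 0.053 and 0.067 m) and x of driver2_grip in the frame of unit between 0.027 and 0.036 m and z of driver2_grip in the frame of unit between 0.049 and 0.057 m and (y of driver2_grip in the frame of unit between -0.067 and -0.053 m or y of driver2_grip in the frame of unit between -0.007 and 0.007 m or y of driver2_grip in the frame of unit between 0.053 and 0.067 m) and x of driver3_grip in the frame of unit between 0.027 and 0.036 m and z of driver3_grip in the frame of unit between 0.049 and 0.057 m and (y of driver3_grip in the frame of unit between -0.067 and -0.053 m or y of driver3_grip in the frame of unit between -0.007 and 0.007 m or y of driver3_grip in the frame of unit between 0.053 and 0.067 m) and x of cover_grip in the frame of unit between 0.022 and 0.046 m and y of cover_grip in the frame of unit between -0.011 and 0.011 m and z of cover_grip in the frame of unit between 0.126 and 0.138 m and angle between cover_grip's own z axis and vertical below 0.05 rad and angle between the x axis of cover_grip and the x axis of unit, either way round below 0.15 rad and contact force between cover and the fingers below 0.1 N); the robot touches nothing.
It fails at once if a bystander is moved more than 5 cm (distance of any of screwdriver_mid, solder, torch, flux, pens, pliers from where it was at the start of the episode above 0.05 m).
Of driver1, driver2, driver3 only 2 to 3 are there at a start; the rules pass over those that are not, and their reading is None.
Of old1, old2, old3 only 2 to 3 are there at a start; the rules pass over those that are not, and their reading is None.
At some moment in a run one of driver1, driver2, driver3 may be knocked a few centimetres aside while the robot is not near it.
It also fails if it takes over 210 s, if anything falls off the work surface, if the arm or the gripper's body presses on something with over 40 N, if the wrist force passes 120 N, or if a joint passes its speed limit or range.

## Working session

There is one attempt and no reset: what is moved stays moved. The work goes in short steps, each a Python script; the robot and the scene stay as the last script left them, time stands still between calls to the robot, and variables do not carry over. Pictures are saved under pics/ and viewed, at most 14 in all, crops included, and the job is handed in when it is done.

```bash
ls; mkdir -p pics; python3 - <<'E'
from station import env, viewer
import cv2, numpy as np
for n in ("scene","side","wrist"):
    cv2.imwrite(f"pics/{n}0.png", viewer.camera(n)); p=viewer.camera_params(n); print(n,{k:(np.round(v,3).tolist()) for k,v in p.items()})
print(env.read_state())
E
```

```text
pics
scene {'fx': 563.963, 'fy': 563.963, 'cx': 321.063, 'cy': 242.041, 'pose': [[0.38, -0.819, 0.431, 1195.148], [0.925, 0.331, -0.187, -251.226], [0.011, 0.47, 0.883, 1336.565], [0.0, 0.0, 0.0, 1.0]]}
side {'fx': 600.536, 'fy': 600.536, 'cx': 313.404, 'cy': 245.823, 'pose': [[-0.898, 0.253, -0.361, 33.006], [-0.44, -0.545, 0.713, 1050.215], [-0.016, 0.799, 0.601, 986.119], [0.0, 0.0, 0.0, 1.0]]}
wrist {'fx': 349.394, 'fy': 349.394, 'cx': 313.007, 'cy': 244.377, 'tool_from_camera': [[-0.001, 0.962, 0.273, 75.681], [1.0, 0.001, -0.0, -0.699], [-0.0, 0.273, -0.962, -81.829], [0.0, 0.0, 0.0, 1.0]]}
{'time_s': 0.15, 'qpos': array([ 1.28500175e+00,  4.23678224e-01,  1.63051621e+00, -9.69263344e-06,
        1.08858395e+00, -1.89917200e-02]), 'dq': array([ 0.00085016, -0.00210572, -0.00454347,  0.00049541,  0.00030785,
       -0.00010561]), 'tau': array([ 9.74188538e-06, -5.44981241e+01, -2.73924190e+01,  6.43280405e-02,
        2.05076794e-02, -6.90719639e-05]), 'tool_pos': array([164.65664181, 602.56785112, 302.0714453 ]), 'orientation': array([ 1.33003858e-01,  9.91115343e-01, -5.86646163e-04, -8.57567242e-05]), 'force': array([ 0.40402062, -0.43118466, -0.3755555 ]), 'wrist_torque': array([0.00741563, 0.00501207, 0.06543283]), 'grip_force': 0.0, 'width': 87.82306643938342}
```

View pics/scene0.png

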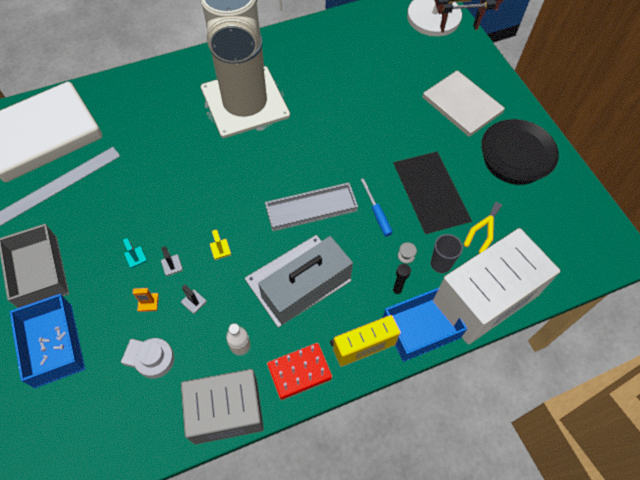

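View pics/side0.png

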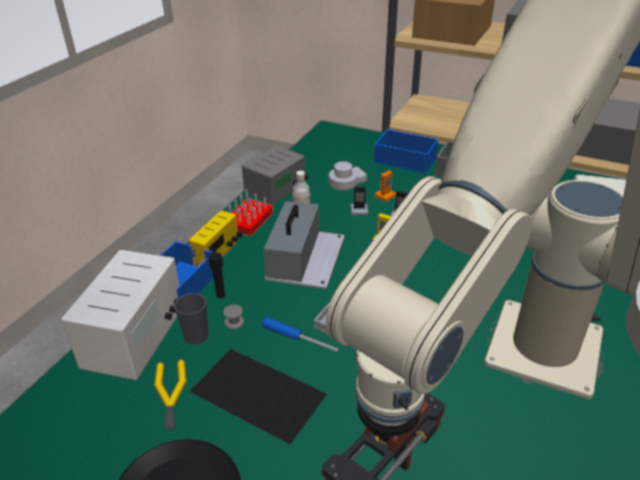

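The candidate new drivers, in scene pixels, are black on steel feet at (170,260) and (193,298). The look-alikes are turquoise (133,251), yellow (220,243) and orange (147,298). I choose the two black ones. The cover is on the unit at (303,270), the tray at (312,206) and the mat at (432,190). One close crop will check this.

```bash
cat > h.py <<'E'
from station import env, set_gripper, viewer, workorder
import cv2, numpy as np
from scipy.spatial.transform import Rotation as R
def back(p, T, uv, z):
    "pixels -> world xy on plane z"
    uv=np.atleast_2d(uv).astype(float)
    d=np.c_[(uv[:,0]-p['cx'])/p['fx'],-(uv[:,1]-p['cy'])/p['fy'],-np.ones(len(uv))]@T[:3,:3].T
    c=T[:3,3]; return (c+d*((z-c[2])/d[:,2])[:,None])[:,:2]
def proj(p,T,P):
    q=(np.atleast_2d(P)-T[:3,3])@T[:3,:3]
    return np.c_[p['cx']+p['fx']*q[:,0]/-q[:,2], p['cy']-p['fy']*q[:,1]/-q[:,2]]
def wristT():
    s=env.read_state(); T=np.eye(4); T[:3,:3]=R.from_quat(s['orientation']).as_matrix(); T[:3,3]=s['tool_pos']
    return T@np.array(viewer.camera_params('wrist')['tool_from_camera'])
def snap(name,f):
    p=viewer.camera_params(name); T=wristT() if name=='wrist' else np.array(p['pose'])
    im=viewer.camera(name); cv2.imwrite(f,im); np.save(f+'.npy',T); return p,T,im
def crop(im,x,y,w,h,k,f):
    cv2.imwrite(f,cv2.resize(im[y:y+h,x:x+w],None,fx=k,fy=k,interpolation=cv2.INTER_CUBIC))
def down(yaw):
    "tool pointing down, tool y (closing line) at world angle yaw (mod pi), nearest reachable chosen by best()"
    y=np.array([np.cos(yaw),np.sin(yaw),0]); z=np.array([0,0,-1.]); x=np.cross(y,z)
    return R.from_matrix(np.c_[x,y,z]).as_quat()
def best(pos,yaw):
    "pick closing yaw or +pi by smaller joint-6 magnitude"
    o=[]
    for a in (yaw,yaw+np.pi):
        q=env.ik(pos,down(a))
        if q is not None: o.append((abs(q[5]),a))
    return min(o)[1]
E
python3 - <<'E'
from h import *
im=cv2.imread('pics/scene0.png')
a=cv2.resize(im[215:325,110:260],None,fx=5,fy=5,interpolation=cv2.INTER_CUBIC)
crop(im,110,215,150,110,5,'pics/c1.png')
crop(im,235,170,130,160,4,'pics/_.png') 
crop(im,235,175,130,155,3.8,'pics/c2.png')
E
```

```text
(no output)
```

View pics/c1.png

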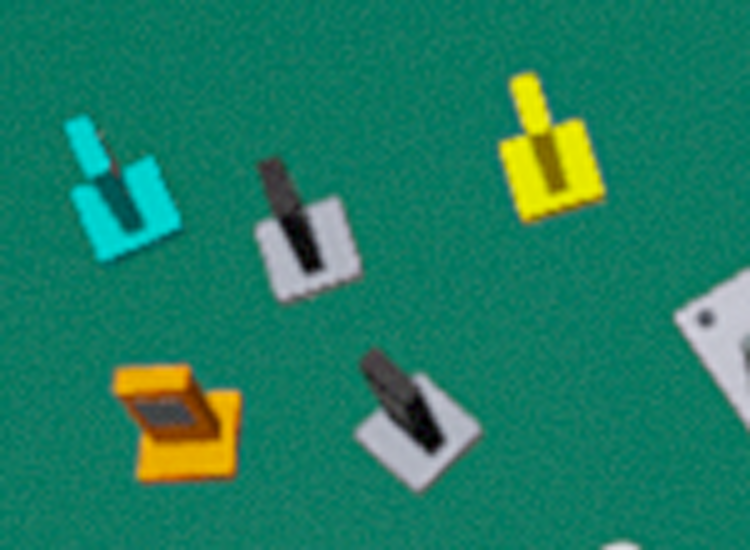

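View pics/c2.png

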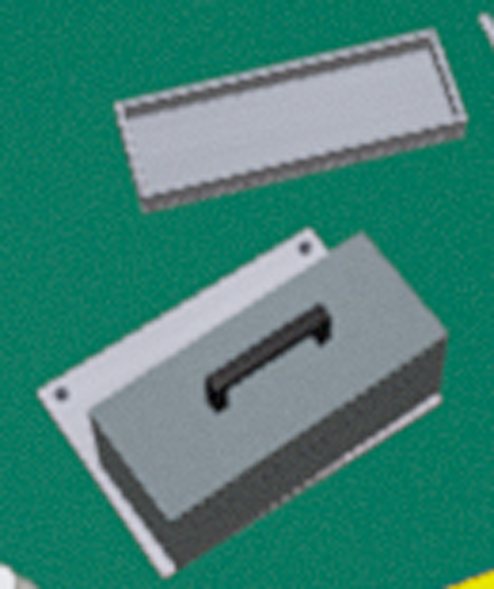

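The crop shows two black modules upright on steel feet, at crop pixels (310,250) and (418,433). The turquoise, yellow and orange ones are decoys. The unit, cover and tray corners are all readable, so I'm fitting their poses.

```bash
python3 - <<'E'
from h import *
p=viewer.camera_params('scene');T=np.array(p['pose'])
def f(name,c,k,o,z,w=None):
    uv=np.array(c)/k+np.array(o); X=back(p,T,uv,z)
    print(name,'ctr',X.mean(0).round(1),'edges',[np.round(np.linalg.norm(X[i]-X[i-1]),0) for i in range(len(X))],'ang',[np.round(np.degrees(np.arctan2(*(X[i]-X[i-1])[::-1])),1) for i in range(len(X))], X.round(0).tolist())
f('D1',[(257,233),(337,198),(362,272),(283,300)],5,(110,215),10)
f('D2',[(355,435),(420,373),(482,430),(418,490)],5,(110,215),10)
o=(235,175)
f('unit',[(40,392),(312,228),(165,575)],3.8,o,8)
f('tray',[(117,103),(433,30),(466,118),(143,200)],3.8,o,25)
f('cover',[(92,412),(362,232),(447,333),(172,520)],3.8,o,102)
f('handle',[(212,382),(322,312)],3.8,o,138)
f('mat',[(394,162),(437,152),(470,219),(427,231)],1,(0,0),4)
for n,xy in dict(solder=(407,255),torch=(400,290),flux=(238,350),pens=(445,268)).items(): f(n,[xy],1,(0,0),0)
E
```

```text
D1 ctr [ 465.2 -355.1] edges [np.float64(43.0), np.float64(44.0), np.float64(46.0), np.float64(42.0)] ang [np.float64(-176.6), np.float64(95.5), np.float64(0.5), np.float64(-89.7)] [[445.0, -378.0], [441.0, -334.0], [487.0, -333.0], [487.0, -375.0]]
D2 ctr [ 583.9 -331.2] edges [np.float64(45.0), np.float64(45.0), np.float64(46.0), np.float64(43.0)] ang [np.float64(-152.4), np.float64(117.1), np.float64(25.7), np.float64(-64.1)] [[574.0, -361.0], [553.0, -322.0], [595.0, -302.0], [614.0, -340.0]]
unit ctr [ 606.4 -105.9] edges [np.float64(158.0), np.float64(224.0), np.float64(275.0)] ang [np.float64(-167.8), np.float64(102.5), np.float64(-42.5)] [[571.0, -190.0], [523.0, 29.0], [725.0, -157.0]]
tray ctr [437.6  47.4] edges [np.float64(83.0), np.float64(238.0), np.float64(79.0), np.float64(239.0)] ang [np.float64(173.0), np.float64(83.4), np.float64(-6.1), np.float64(-95.6)] [[384.0, -66.0], [411.0, 170.0], [489.0, 162.0], [466.0, -76.0]]
cover ctr [656.7 -54.3] edges [np.float64(89.0), np.float64(214.0), np.float64(91.0), np.float64(214.0)] ang [np.float64(-166.1), np.float64(104.9), np.float64(14.0), np.float64(-75.6)] [[641.0, -169.0], [585.0, 38.0], [674.0, 60.0], [727.0, -147.0]]
handle ctr [655.9 -55.7] edges [np.float64(83.0), np.float64(83.0)] ang [np.float64(-76.7), np.float64(103.3)] [[665.0, -96.0], [646.0, -15.0]]
mat ctr [507.1 384.1] edges [np.float64(241.0), np.float64(134.0), np.float64(237.0), np.float64(128.0)] ang [np.float64(176.0), np.float64(83.7), np.float64(-5.5), np.float64(-94.8)] [[381.0, 327.0], [395.0, 460.0], [632.0, 438.0], [621.0, 311.0]]
solder ctr [664.3 229.2] edges [np.float64(0.0)] ang [np.float64(0.0)] [[664.0, 229.0]]
torch ctr [748.1 167.5] edges [np.float64(0.0)] ang [np.float64(0.0)] [[748.0, 167.0]]
flux ctr [ 742.2 -268.1] edges [np.float64(0.0)] ang [np.float64(0.0)] [[742.0, -268.0]]
pens ctr [736.1 304.9] edges [np.float64(0.0)] ang [np.float64(0.0)] [[736.0, 305.0]]
```

```bash
cat >> h.py <<'E'
def go(x,y,z,yaw,rate=250,f=None): return env.move_l([x,y,z],down(yaw),rate=rate,f_stop=f)
def st(): 
    s=env.read_state(); print('t%.1f'%s['time_s'],'pos',s['tool_pos'].round(1),'F',s['force'].round(1),'w %.1f g %.1f'%(s['width'],s['grip_force'])); return s
E
python3 - <<'E'
from h import *
set_gripper(55)
yaw=best([656.5,-55,343],np.radians(13.5)); print(yaw)
env.reach([656.5,-55,343],down(yaw)); st()
p,T,im=snap('wrist','pics/w1.png')
print(proj(p,T,[[656.5,-55,138]]))
ym=best([507,384,343],np.radians(84.7)); print(ym, env.ik([507,384,343],down(ym)))
E
```

```text
0.23561944901923448
t3.7 pos [656.5 -54.1 343. ] F [ 0.6 -0.1  0.3] w 54.9 g 0.0
[[314.11845952 237.77613162]]
1.478293876439197 [ 6.29506479e-01  3.98546499e-01  1.56868174e+00 -4.44089210e-16
  1.17436442e+00 -8.48787397e-01]
```

View pics/w1.png

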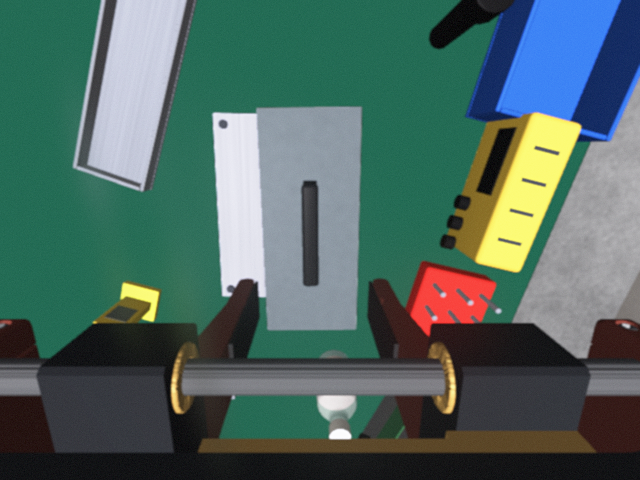

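The handle is centred at (310,234), against a predicted (314,238), and is well aligned. The fix is about 3 mm, then grasp and move the cover to the mat.

```bash
python3 - <<'E'
from h import *
yaw=0.23562; hx,hy=653.5,-53.0
go(hx,hy,230,yaw); print(go(hx,hy,193,yaw,80,12)); st()
set_gripper(0); s=st()
np.save('hand.npy',s['tool_pos'])
go(hx,hy,210,yaw,60); st()
go(hx,hy,345,yaw,200)
ym=1.4783
go(507,384,345,ym,250); st()
go(507,384,200,ym,150); print(go(507,384,186,ym,30,6)); st()
set_gripper(40); st()
go(507,384,300,ym,150)
snap('scene','pics/s1.png')
E
```

```text
False
t5.0 pos [653.4 -53.  192.6] F [-0.2  0.7 -0.5] w 55.1 g 0.0
t5.7 pos [653.5 -53.  193.1] F [0.2 0.3 0.5] w 13.9 g 30.0
t6.1 pos [653.6 -53.  210.4] F [-0.2  0.  -5. ] w 13.6 g 30.0
t9.0 pos [507.4 383.1 345. ] F [ 0.   0.6 -4.7] w 13.6 g 30.0
True
t10.5 pos [507.2 384.3 188.8] F [0.5 0.4 3.6] w 14.2 g 30.0
t11.1 pos [506.4 383.6 187.6] F [-0.5 -0.4  0.8] w 39.7 g 0.0
```

```bash
python3 - <<'E'
from h import *
set_gripper(60)
yaw=0.2275
go(622,-62,345,yaw,300); env.hold(.2)
snap('wrist','pics/w2.png')
yd=best([520,-345,420],0.2);print(yd)
go(500,-345,345,yd,300);env.hold(.2); snap('wrist','pics/w3.png'); st()
E
```

```text
0.2
t15.9 pos [ 500.5 -344.   345. ] F [0.6 0.4 0.1] w 60.2 g 0.0
```

View pics/w2.png

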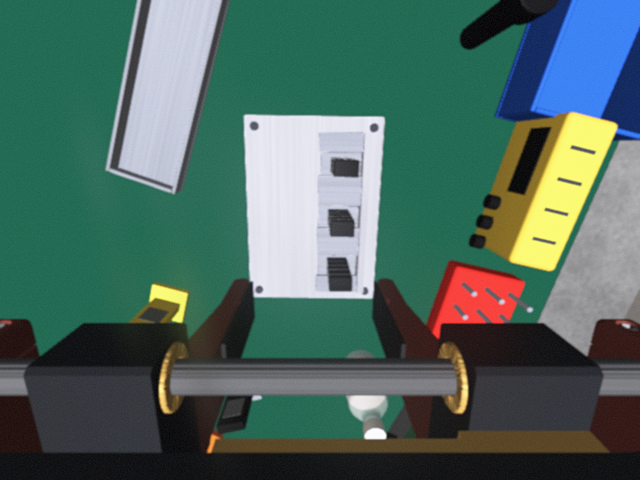

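View pics/w3.png

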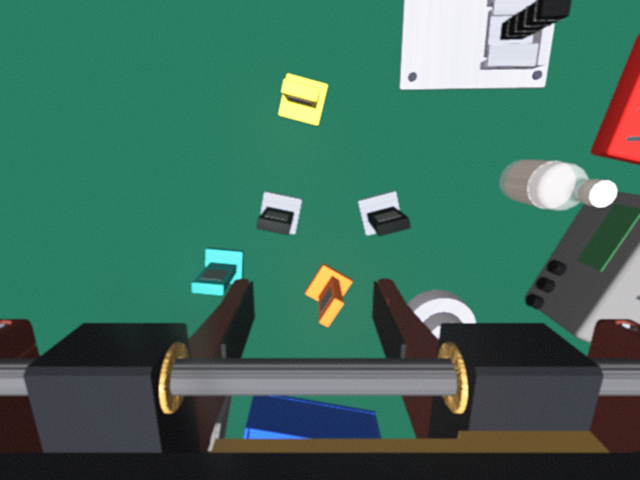

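View pics/s1.png

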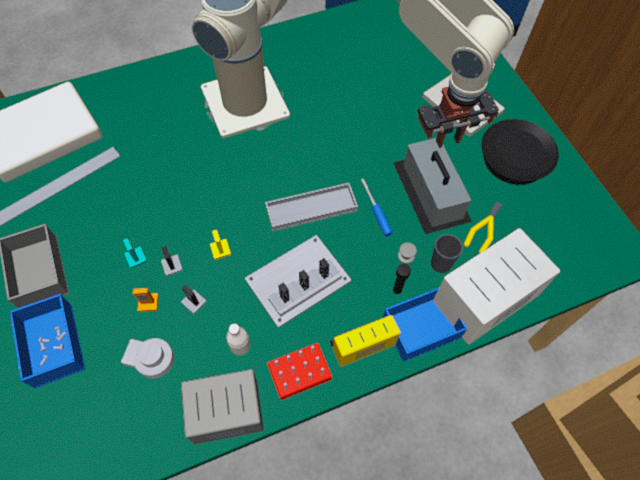

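All three lanes hold old modules, and the cover stands well placed on the mat. The wrist view puts the plate corners at (245,115), (384,117), (375,298) and (253,298). The new modules' feet are near (280,213) and (382,213) in w3.

```bash
python3 - <<'E'
from h import *
from scipy.optimize import least_squares
p=viewer.camera_params('wrist')
T=np.load('pics/w2.png.npy')
uv=np.array([(245,115),(384,117),(375,298),(253,298)])
loc=np.array([(-80,112),(80,112),(80,-112),(-80,-112)])
def res(q):
    c,s=np.cos(q[2]),np.sin(q[2]); W=loc@np.array([[c,s],[-s,c]])+q[:2]
    return (proj(p,T,np.c_[W,np.full(4,8)])-uv).ravel()
r=least_squares(res,[624,-64,.22]); print('unit',r.x, r.fun.round(1))
# predicted case tops of old modules
c,s=np.cos(r.x[2]),np.sin(r.x[2])
for y in(-60,0,60): 
    w=np.array([32*c-y*s,32*s+y*c])+r.x[:2]; print(w.round(1),proj(p,T,[[*w,88]]).round(0))
ps=viewer.camera_params('scene');Ts=np.array(ps['pose'])
for y in(-60,0,60): 
    w=np.array([32*c-y*s,32*s+y*c])+r.x[:2]; print(proj(ps,Ts,[[*w,88],[*w,18]]).round(0).tolist())
T=np.load('pics/w3.png.npy')
print('D1',back(p,T,[(265,192),(302,198),(296,235)],10).round(1).tolist())
print('D2',back(p,T,[(358,199),(396,192)],10).round(1).tolist())
print(proj(p,T,[[465,-355,80],[584,-331,80]]))
T=np.load('pics/w2.png.npy'); print('tray',back(p,T,[(107,170),(178,192)],25))
E
```

```text
unit [ 6.23263941e+02 -6.61204532e+01  2.24298173e-01] [-1.2  0.5  1.6 -0.9  0.2  0.7 -0.6  0.2]
[ 667.8 -117.5] [[345. 285.]]
[654.5 -59. ] [[347. 229.]]
[ 6.411e+02 -5.000e-01] [[349. 167.]]
[[284.0, 288.0], [285.0, 299.0]]
[[304.0, 275.0], [305.0, 287.0]]
[[324.0, 262.0], [324.0, 274.0]]
D1 [[439.2, -334.7], [483.7, -332.9], [485.2, -379.2]]
D2 [[549.6, -320.7], [591.9, -303.6]]
[[277.66654343 225.55098546]
 [397.10122891 225.81274002]]
tray [[383.56974246 -67.27125016]
 [464.6166909  -73.81820078]]
```

```bash
cat >> h.py <<'E'
U=np.array([623.5,-65.5]); A=0.224
TR=np.array([438.5,47.0]); TA=np.radians(-6.0)
def fr(o,a,x,y): return o+np.array([np.cos(a)*x-np.sin(a)*y,np.sin(a)*x+np.cos(a)*y])
YU=best([*fr(U,A,32,0),250],A+np.pi/2)
YT=min((TA+np.pi/2+k*np.pi for k in(-1,0,1)),key=lambda v:abs(v-YU))
def old(ly,ty):
    g=fr(U,A,32,ly); o=fr(U,A,-38,ly); t=fr(TR,TA,0,ty)
    set_gripper(38)
    go(*g,230,YU,300); go(*g,150,YU,200); print('hit',go(*g,114,YU,100,12)); 
    set_gripper(0); s=st(); z0=s['tool_pos'][2]
    go(*g,z0+1.5,YU,20); go(*o,z0+1.5,YU,70); st()
    go(*o,240,YU,200); go(*t,240,YT,250); go(*t,125,YT,200); print('down',go(*t,107,YT,40,5)); st()
    set_gripper(38); go(*t,240,YT,200)
E
python3 - <<'E'
from h import *
print(YU,YT)
old(-60,-70)
snap('scene','pics/s2.png')
E
```

```text
4.93638898038469 4.60766922526503
hit False
t19.8 pos [ 668.3 -117.   114.5] F [-0.7 -0.1  2. ] w 16.1 g 30.0
t21.2 pos [ 600.3 -132.4  116.1] F [-0.1  0.1 -0.5] w 16.3 g 30.0
down True
t24.1 pos [431.7 -22.7 109.7] F [ 0.4 -0.3 -1.1] w 15.7 g 30.0
```

```bash
python3 - <<'E'
from h import *
old(0,0); old(60,70)
y=best([520,-340,345],0.2)
go(520,-200,300,y,300)
p,T,im=snap('scene','pics/s3.png')
crop(im,105,165,270,200,2.96,'pics/s3c.png')
E
```

```text
hit False
t28.1 pos [655.  -58.4 114.5] F [-0.4 -0.2  2.3] w 15.7 g 30.0
t29.5 pos [587.  -73.9 116.1] F [ 0.6  0.5 -1.7] w 15.8 g 30.0
down True
t32.4 pos [439.   47.  109.7] F [ 0.6 -0.7 -0.4] w 15.9 g 30.0
hit False
t36.3 pos [6.417e+02 1.000e-01 1.145e+02] F [-0.1 -0.6  3. ] w 16.0 g 30.0
t37.7 pos [573.7 -15.4 116.1] F [-0.4  0.  -0.6] w 15.9 g 30.0
down True
t40.5 pos [446.3 116.7 109.7] F [0.3 0.6 0.4] w 16.0 g 30.0
```

View pics/s3c.png

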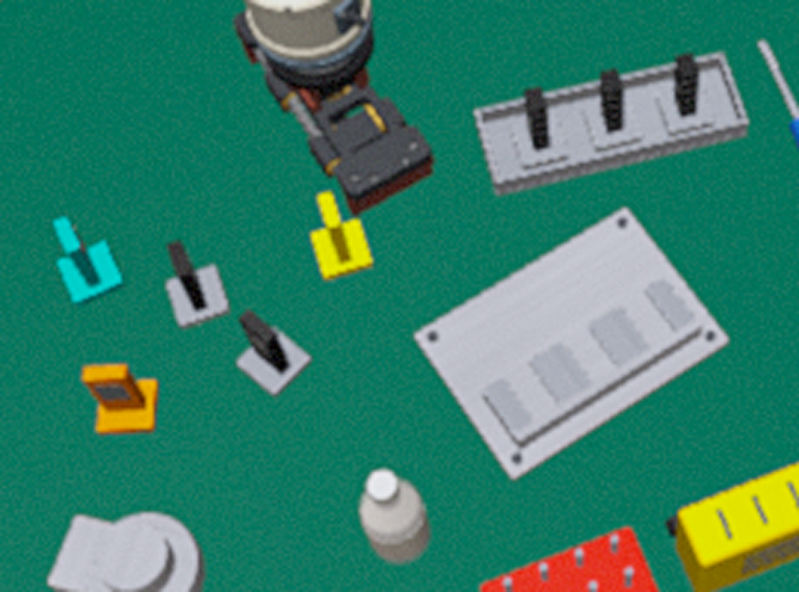

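All three old modules stand in the tray. D2 has been knocked to crop (275,360), while D1 is unchanged. I'll recompute both and take a close wrist look above each.

```bash
python3 - <<'E'
from h import *
p=viewer.camera_params('scene');T=np.array(p['pose'])
X=back(p,T,np.array([(238,362),(271,327),(311,356),(275,391)])/2.96+[105,165],10)
print(X.round(0).tolist(),X.mean(0),[np.degrees(np.arctan2(*(X[i]-X[i-1])[::-1])).round(1) for i in range(4)])
d2=X.mean(0)
y2=best([*d2,250],np.radians(25)+np.pi/2); print(y2)
set_gripper(50)
go(*d2,230,y2,250); env.hold(.2)
pw,T,im=snap('wrist','pics/w4.png'); print(proj(pw,T,[[*d2,80],[*d2,10]]))
y1=best([464,-355,250],np.radians(2)+np.pi/2)
go(464,-355,230,y1,250); env.hold(.2)
_,T,im1=snap('wrist','pics/w5.png'); print(y1,proj(pw,T,[[464,-355,80],[464,-355,10]]))
h=np.hstack([im[80:380,120:520],im1[80:380,120:520]]); cv2.imwrite('pics/w45.png',h)
E
```

```text
[[539.0, -340.0], [518.0, -304.0], [557.0, -280.0], [577.0, -318.0]] [ 547.59033714 -310.7362784 ] [np.float64(-150.1), np.float64(120.8), np.float64(31.5), np.float64(-62.6)]
5.148721293383272
[[313.51052827 255.33788496]
 [313.43945303 231.4552708 ]]
4.747295565424576 [[313.30099041 256.97938816]
 [313.26797862 232.7601562 ]]
```

View pics/w45.png

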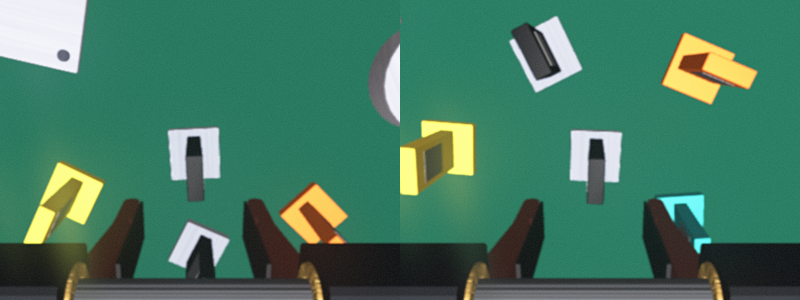

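Both are close to prediction: D2's foot is at (314,233) and D1's at (316,237), against (313,232) for each, so small fixes. Picking and fitting D2 first.

```bash
cat >> h.py <<'E'
def new(d,yaw,ly):
    yaw=best([*d,250],yaw); 
    yp=min((A+np.pi/2+k*np.pi for k in(-1,0,1,2)),key=lambda v:abs(v-yaw))
    o=fr(U,A,-38,ly); g=fr(U,A,37,ly)
    set_gripper(42); go(*d,230,yaw,300); go(*d,150,yaw,200); print('hit',go(*d,106,yaw,80,10))
    set_gripper(0); s=st()
    go(*d,240,yaw,150); go(*o,240,yp,250); go(*o,128,yp,200); print('down',go(*o,110,yp,40,5)); s=st()
    z=s['tool_pos'][2]+1.3
    go(*o,z,yp,20); print('stop',go(*g,z,yp,40,12)); s=st()
    print('unit x',(s['tool_pos'][:2]-U)@[np.cos(A),np.sin(A)], 'y',(s['tool_pos'][:2]-U)@[-np.sin(A),np.cos(A)])
    return z,g,yp
E
python3 - <<'E'
from h import *
z,g,yp=new(np.array([547.5,-311.]),np.radians(27.5+90),-60)
E
```

```text
hit False
t49.9 pos [ 547.6 -311.1  106.3] F [-0.7 -0.6  2.5] w 12.1 g 30.0
down True
t52.9 pos [ 600.5 -132.6  113.6] F [-0.   0.2  0.9] w 11.6 g 30.0
stop True
t54.8 pos [ 668.  -116.5  113.8] F [-0.6 -0.6  4.1] w 11.7 g 30.0
unit x 32.08715497427179 y -59.630403038819864
```

```bash
python3 - <<'E'
from h import *
set_gripper(38); s=st(); yp=YU
q=s['tool_pos']; go(q[0],q[1],240,yp,150)
z,g,yp=new(np.array([462.,-357]),np.radians(92),60)
set_gripper(38); s=st(); q=s['tool_pos']; go(q[0],q[1],240,yp,150)
c=fr(U,A,-10,0); go(*c,345,A,250); env.hold(.3)
p,T,im=snap('wrist','pics/w6.png'); crop(im,200,90,240,225,2.6,'pics/w6c.png')
pr=lambda x,y,z:((proj(p,T,[[*fr(U,A,x,y),z]])-[200,90])*2.6).round(0).tolist()
for y in(-60,60): print(pr(32,y,88),pr(55,y,30),pr(9,y,18))
E
```

```text
t55.5 pos [ 667.6 -116.3  113. ] F [-0.5 -0.3  1.2] w 37.9 g 0.0
hit False
t59.8 pos [ 462.1 -357.1  106.3] F [-0.5  0.6  2.1] w 11.7 g 30.0
down True
t63.5 pos [573.8 -15.5 113.5] F [ 1.5 -0.3  0.1] w 11.9 g 30.0
stop True
t65.5 pos [6.419e+02 5.000e-01 1.137e+02] F [-1.3 -0.4  5.5] w 12.0 g 30.0
unit x 32.63136318245279 y 60.28838178715247
t66.1 pos [6.414e+02 6.000e-01 1.129e+02] F [-0.3 -0.3 -0. ] w 37.9 g 0.0
[[402.0, 495.0]] [[438.0, 448.0]] [[337.0, 440.0]]
[[413.0, 186.0]] [[450.0, 180.0]] [[340.0, 179.0]]
```

View pics/w6c.png

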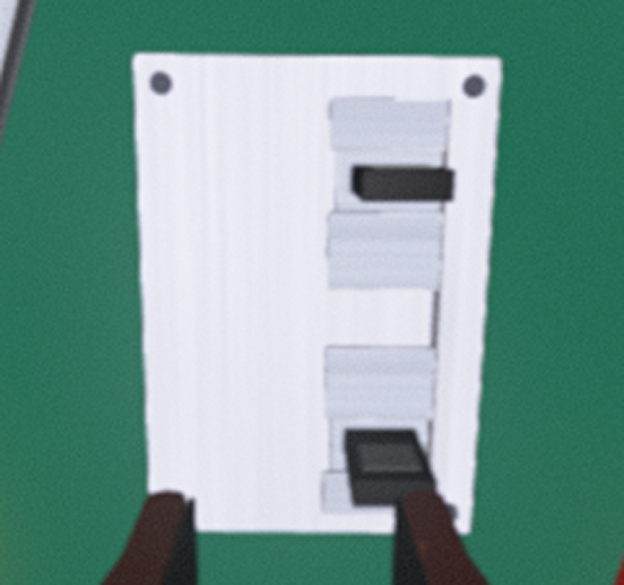

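Both new modules are fully home, with foot edges just inside the mouths and tops offset consistently with the calibration bias. Now putting the cover back using the recorded grasp pose.

```bash
python3 - <<'E'
from h import *
ym=1.4783; yaw=0.23562; hx,hy=653.5,-53.0
set_gripper(45)
go(507,384,300,ym,300); go(507,384,225,ym,200); print(go(507,384,189,ym,80,10))
set_gripper(0); st()
go(507,384,205,ym,60); go(507,384,345,ym,200); go(hx,hy,345,yaw,200); env.hold(.3)
go(hx,hy,205,yaw,80,10) and print('early hit'); s=st()
if s['tool_pos'][2]<207:
    print(go(hx,hy,190,yaw,25,6)); st(); set_gripper(40); st(); go(hx,hy,345,yaw,120)
    go(hx-150,hy+150,380,yaw,250); env.hold(.3)
_,_,im=snap('scene','pics/s4.png'); crop(im,105,165,270,200,2.96,'pics/s4c.png')
E
```

```text
False
t73.0 pos [507.1 384.1 189.2] F [-0.4  1.   0.2] w 14.0 g 30.0
t78.9 pos [653.8 -53.  205.5] F [ 0.9  1.1 -4.2] w 13.7 g 30.0
True
t79.4 pos [653.5 -52.9 193. ] F [-0.6 -1.2  3.9] w 13.7 g 30.0
t80.0 pos [652.5 -52.9 191.9] F [-0.6 -0.3  0.2] w 40.1 g 0.0
```

View pics/s4c.png

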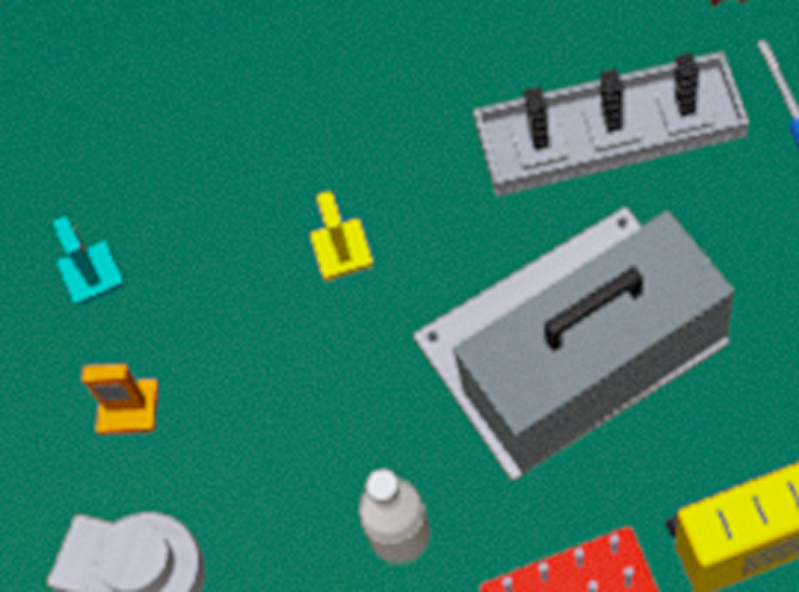

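The cover sits flat in its original place, with its corner at the same scene pixel (280,324) as at the start. Handing in.

```bash
python3 -c "
from h import *
print(workorder.sign_off()); st()"
```

```text
the job is handed in; nothing more can be done
None
the job is handed in; nothing more can be done
```

The job is handed in, though the sign-off returned no verdict: the last pictures show all three old modules upright in the tray and the cover back flat over the lanes, and both new modules were checked home before the cover went on.

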